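Mount a keyhole tube carrier on an orbital mixer

TASK

Mount the tube carrier on the small white orbital mixer: carry it level by its handle, lower it so that its four keyholes drop over the four screw heads and it lies flat on the drive table, then slide it to the mixer's left until the screws reach the slot ends and the red latch springs up behind it, and let go. The table may have stopped anywhere on its small orbit, so feel for the fit and never force it; leave the timer, the jar and the calculator beside it where they are.

Things in the scene. Friction and masses are not known exactly. Their poses are not given: they have to be found in the camera images.
- carrier: Tube carrier, about 0.35 to 0.6 kg: blue plate 116 (x) x 210 (y) x 4 mm with a yellow rack of microtubes on top (up to z 48) and a lengthwise handle. Origin: centre of the underside. Four keyholes: 16 mm round holes centred at x +-45, y +75 and -65 mm; from each an 8 mm slot runs towards -y, its end 19 mm from the hole's centre; the slot's mouth is chamfered at 45 degrees.
- handle (a point): Middle of the carrier's black grip, 86 mm above the plate's underside, over its centre of mass. The grip is 16 mm wide (x), 80 mm long (y), 20 mm high, flat-sided; its underside is 28 mm above the tubes. Axes as the carrier's.
- mixer: Orbital mixer, fixed: white housing 168 (x) x 240 (y) mm, panel facing -x, origin at the centre of its foot on the worktop. Its +y is its left. On top is the dark drive table, 134 x 236 x 9 mm, with four steel shoulder screws: heads 12 mm wide with bevelled rims, 5.8 to 10.8 mm above the table, on 6 mm necks. The table stands firm, parallel to the housing, but has stopped off centre.
- dock (a point): Point of the mixer's housing at the height of the table's top (76 mm above the worktop), where the table's centre is in mid orbit. The real table is up to 4.5 mm off it in the mixer's x and in its y, and is not reported. Relative to the table's centre the screws stand at x +-45, y +67 and -73 mm; the carrier's origin is at y -8 mm when the holes are centred on the screws and at y +8 mm fully home.
- latch (a joint): Red spring latch at the table's -y end, 24 mm wide, standing 5 mm proud of the table: 0 m when up, 0.005 when the plate holds it down flush (0.007 at most); it takes 1.2 N to start and 2.4 N to press flush. It comes up behind the plate's -y edge, with a click, when the carrier is within about 1.5 mm of fully home, and then stops it from sliding back.
- timer: Bystander: white bench timer, 66 x 62 x 19 mm, loose on the worktop; origin at the centre of its underside.
- jar: Bystander: white chemical jar with a red cap, 67 mm wide, 124 mm high, loose on the worktop; origin at the centre of its underside.
- calculator: Bystander: dark desk calculator, 130 x 75 x 17 mm, loose on the worktop; origin at the centre of its underside.

How it is judged:
On the way:
1. the carrier lies flat on the drive table with the screw heads through its keyholes, holding the latch down (z of carrier in the frame of dock between -0.003 and 0.0025 m and angle between carrier's own z axis and vertical below 0.03 rad and value of joint latch above 0.003 m), for 0.1 s.
At the end, for the whole second after the job is handed in: The carrier is locked: flat on the drive table (underside within 1.5 mm, tilt under 0.02 rad), at rest, at the home end of its slots (1 to 14 mm to the left of the dock point, wherever the table stands), in line with the mixer within 0.05 rad, and the latch is fully up behind it (within 1.2 mm) (value of joint latch below 0.0012 m and z of carrier in the frame of dock between -0.003 and 0.0015 m and y of carrier in the frame of dock between 0.001 and 0.014 m and x of carrier in the frame of dock between -0.007 and 0.007 m and angle between the y axis of carrier and the y axis of mixer, either way round below 0.05 rad and angle between carrier's own z axis and vertical below 0.02 rad and linear speed of carrier below 0.01 m/s); the robot touches nothing.
It fails at once if the carrier is forced against the mixer (more than 50 N) (contact force between carrier and mixer above 50 N).
It fails at once if the carrier is tipped by more than 0.5 rad (angle between carrier's own z axis and vertical above 0.5 rad).
It fails at once if a bystander is moved by more than 15 mm (distance of any of timer, jar, calculator from where it was at the start of the episode above 0.015 m).
It also fails if it takes over 64 s, if anything falls off the work surface, if the arm or the gripper's body presses on something with over 40 N, if the wrist force passes 120 N, or if a joint passes its speed limit or range.

ROBOT

A 6-joint arm with a two-finger parallel gripper is mounted at the origin on a cart in front of the work surface, level with it; the furniture and walls round the work are solid. World frame = base frame: x ahead of the robot, y to its left, z up, the work surface at z = 0. Lengths are in m, angles in rad, forces in N, time in s.
With the tool pointing down it reaches from about 0.35 to 0.8 m from the base axis. Payload 7.3 kg.
Tool frame: the origin (TCP) lies on the centre line of the jaws, within the pads' length; the fingertips stand 19 mm ahead of it and the grasp point (between the pads) is the TCP (ctrl.nose_length is the distance from the TCP to the fingertips, in m); z points along the fingers, y is the line along which they close (so a half turn about z gives the same grasp; the last joint's range is limited). The gripper opens to 85 mm and grips with 20 to 120 N. Pads are 22 mm wide; open, the fingers measure 114 mm over their backs; the gripper's body (76 mm by 85 mm) begins 54 mm behind the grasp point. The pads swing forward as they close: fully open they stand 13 mm farther back than shut.
Start: joints at [1.14, 0.342, 1.524, -0, 1.275, -0.146], TCP at [0.147, 0.504, 0.25] pointing down, gripper open.
Joint ranges: [-2.53, 2.53], [-0.77, 2.02], [0.04, 2.7], [-1, 4.14], [0.28, 2.66], [-3.11, 3.11]. Speed limits (rad/s): [2.57, 2.57, 3.14, 3.14, 3.14, 3.14].

INTERFACE

Orientations are given as a rotation vector (axis times angle).
In Python, from rig import ctrl, optics, order gives the robot as it stands. The module is installed in compiled form; this text tells all that it offers.
- The arm moves only by the tool servo_tool, never from a script. Its argument "increments" is a list of rows, each a list of 6 numbers: the shift along the tool's x, y, z in cm, then the turn, a rotation vector about the tool's x, y, z in rad. A call has 1 to 20 rows; each row shifts and turns the commanded pose from where the row before left it, along the tool's axes as they then stand; what a row does not reach is not made up. A row lasts 1/12 s, in which the tool goes at most 41.7 mm and 7.16 degrees, less where a joint would pass 70% of its speed; a pose out of reach is approached as far as the arm can. A call with a gripper value outside its range is refused whole. "gripper" is the finger opening in cm, from 0 to 8.54, set as the call begins (left out, the last holds). The fingers move at their own pace and stop on an object; "force" is the grip in N (left out, the last holds). Time passes only in rows, so rows that do not move let the fingers close. It gives the time, the measured TCP pose, the force, the opening and the grip force at its end, in the units of the state.
- ctrl.get_state(): the state, without advancing time (a new reading comes with each control period).
- optics.capture(name): name is "side" or "top"; returns a dict with "image" (400x640x3 uint8, blue, green, red), "fx", "fy", "cx", "cy" (pixels), "eye" and "orientation" of the camera in the world. Camera axes: x right, y down, z forward; pixel columns grow to the right and rows downward; lengths in m; the calibration is good to about 2 mm. A picture is of the moment at which its call begins. There is no depth.
- order.close_job(): hands the job in; it is judged then, once.
Trained networks look in a picture, given as the dict that the camera call returned (one of the last four; its "shot" number tells which), for a name from the list of things; names that differ only in an ending like _2 or _b are one class to them, and where a whole thing is asked for, a point or a joint stands for the part that bears it (a point fixed in the world has none). Each returns a list of dicts, best first, with "p" (0 to 1); they miss things now and then, are a little off and sometimes report something else, mostly with a low value. They report only what shows in the picture. A call takes as long as a camera call.
- optics.outline_of(picture, query): "mask" (400x640 bool, what is visible of it) and "pixel" ([column, row] in pixels, amid what is visible of it).
- optics.pinpoint(picture, query): "pixel" ([column, row] in pixels: a listed point, or the origin of a listed thing).
The state is a dict: "t": time; "qpos": joint angles; "joint_velocities": joint speeds; "joint_torque": joint torques, N m; "tool_pos": TCP position; "tool_rot": TCP orientation; "force": force on the tool from outside, world axes, zero at the start; "moment": the same for the moment, N m; "width": finger opening in m; "grasp_force": force on a finger pad.
Only numpy, scipy, OpenCV 4.12 (cv2) and the standard library are available. Lean on these libraries where they do the work, as an engineer would, in place of code of your own. Each camera call takes 0.05 s, during which the arm holds its last target. There are 200 camera calls.

## Working session

There is one attempt and no reset: what is moved stays moved. The work goes in short steps, Python scripts to look and compute and a tool call to move; the robot and the scene stay as the last step left them, time stands still between calls to the robot, and variables do not carry over. Pictures are saved under pics/ and viewed, at most 10 in all, crops included, and the job is handed in when it is done.

Besides the shell and the picture viewer there is one more tool, called after "Call:" as name(argument=value, ...), one argument or row to a line, values as JSON. servo_tool: Moves the arm, as the interface text tells. Its arguments: {"type":"object","properties":{"increments":{"type":"array"},"gripper":{"type":"number"},"force":{"type":"number"}},"required":["increments"]}

```bash
mkdir -p pics
cat > h.py <<'E'
import numpy as np, cv2
from scipy.spatial.transform import Rotation as R
from rig import ctrl, optics, order
def rot(p):
    o=np.array(p["orientation"],float)
    return o if o.shape==(3,3) else R.from_rotvec(o).as_matrix() if o.size==3 else R.from_quat(o).as_matrix()
def ray(p,px):
    d=np.array([(px[0]-p["cx"])/p["fx"],(px[1]-p["cy"])/p["fy"],1.])
    return np.array(p["eye"],float), rot(p)@d
def onz(p,px,z):
    e,d=ray(p,px); return e+d*(z-e[2])/d[2]
def proj(p,X):
    c=rot(p).T@(np.array(X)-np.array(p["eye"])); return np.array([p["fx"]*c[0]/c[2]+p["cx"],p["fy"]*c[1]/c[2]+p["cy"]])
def tri(p,a,q,b):
    e,d=ray(p,a);f,g=ray(q,b)
    s=np.linalg.lstsq(np.c_[d,-g],f-e,rcond=None)[0]
    A,B=e+d*s[0],f+g*s[1]; return (A+B)/2,np.linalg.norm(A-B)
E
python3 - <<'E'
from h import *
s=ctrl.get_state(); print(s)
P={n:optics.capture(n) for n in("side","top")}
for n,p in P.items():
    cv2.imwrite(f"pics/{n}0.png",p["image"]); print(n,p["eye"],p["orientation"],p["fx"],p["cx"],p["cy"])
for q in["carrier","handle","mixer","dock","timer","jar","calculator"]:
    r={}
    for n,p in P.items():
        l=optics.pinpoint(p,q); 
        if l: r[n]=l[0]["pixel"]; print(q,n,[(np.round(x["pixel"],1),round(x["p"],2)) for x in l[:2]])
    if len(r)==2: print("  ",tri(P["side"],r["side"],P["top"],r["top"]))
E
```

```text
{'t': 0.0, 'qpos': array([ 1.14002485e+00,  3.42684789e-01,  1.52500240e+00, -9.64391520e-07,
        1.27538608e+00, -1.45978682e-01]), 'joint_velocities': array([ 1.25076536e-03,  1.83876174e-03,  7.70683456e-05, -1.76708082e-03,
       -7.90747215e-04, -3.65856713e-04]), 'joint_torque': array([-2.35004964e-04, -4.33683300e+01, -2.46005791e+01, -2.01682833e-04,
        7.86671386e-03, -1.21490206e-05]), 'tool_pos': array([0.14731848, 0.50352945, 0.24965072]), 'tool_rot': array([-4.45781021e-01, -3.10937916e+00,  2.22981720e-03]), 'force': array([-0.35829429,  0.26597912, -0.22782477]), 'moment': array([ 0.04790331, -0.01517311,  0.0219404 ]), 'grasp_force': 0.0, 'width': 0.08560892719258693}
side [ 0.17940753 -1.16965351  0.99535408] [-2.24033898  0.23689397 -0.12350089] 517.5035387187771 313.429262791159 189.52843425804977
top [ 0.17832464 -0.0765081   1.26370234] [-2.11160762  2.0991707  -0.23414873] 420.472813232518 317.5816646543058 196.26053735272262
carrier side [(array([335.9, 267.7]), 0.63)]
carrier top [(array([390.3, 202.8]), 0.98)]
   (array([ 0.43791542, -0.29880566,  0
[... 429 characters left out ...]

dock top [(array([179.4, 189.1]), 0.71)]
   (array([0.45959506, 0.32580022, 0.07128302]), np.float64(0.00942193222793092))
timer side [(array([291.8, 186.8]), 0.75), (array([375.6, 340.1]), 0.55)]
timer top [(array([274.8, 221.2]), 0.68)]
   (array([0.38349208, 0.05174971, 0.00672244]), np.float64(0.0031073330598457905))
jar side [(array([324.5, 192.3]), 0.78)]
jar top [(array([287.1, 192.3]), 0.69)]
   (array([ 0.47710905,  0.01717898, -0.00343669]), np.float64(0.0056274572611478))
calculator side [(array([376.5, 338.6]), 0.55)]
calculator top [(array([457.9, 194.7]), 0.93), (array([390.6, 202.9]), 0.37)]
   (array([ 0.47414313, -0.51347462, -0.00932192]), np.float64(0.005768533086543932))
```

View pics/side0.png

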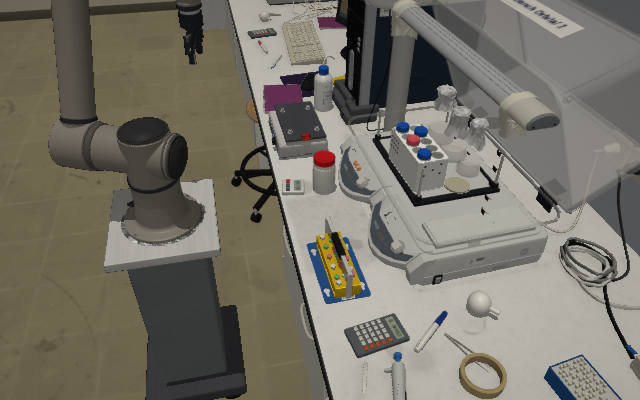

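View pics/top0.png

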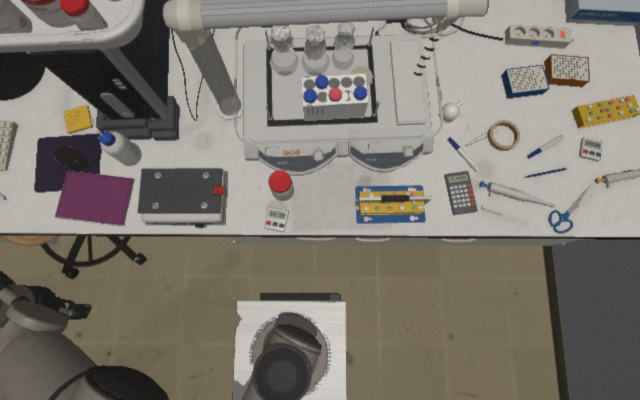

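The side picture shows the carrier at (337,266) and the mixer at (298,128). The top picture shows the carrier at (390,203), the mixer table at (181,190) and the red latch at (217,190), so the mixer's +y is roughly world +y. I'll zoom in on both for precise angles.

Run:
```python
import cv2,numpy as np
t=cv2.imread("pics/top0.png");s=cv2.imread("pics/side0.png")
a=cv2.resize(t[175:235,345:440],None,fx=8,fy=8,interpolation=cv2.INTER_CUBIC)[:,:760]
cv2.imwrite("pics/cz.png",a)
b=cv2.resize(t[160:230,130:235],None,fx=7,fy=7,interpolation=cv2.INTER_CUBIC)
cv2.imwrite("pics/mz.png",b)
```

```text
(no output)
```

View pics/cz.png

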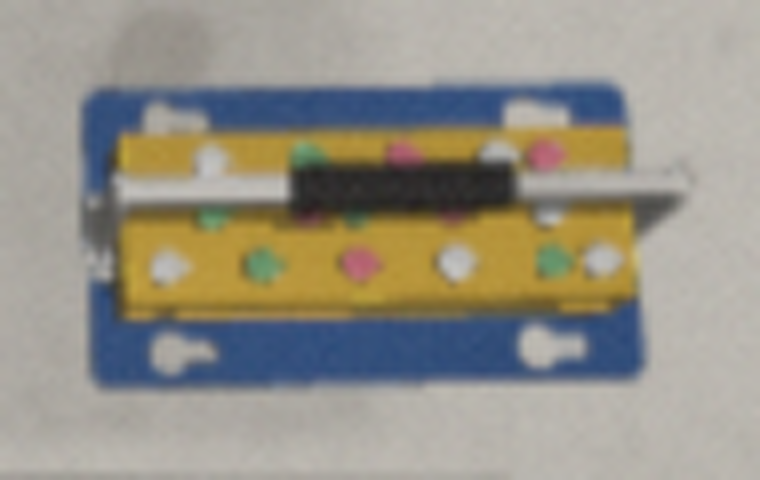

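View pics/mz.png

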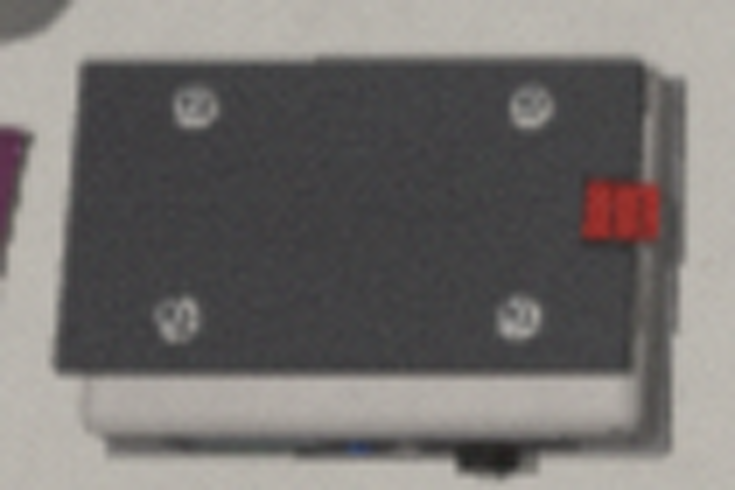

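Crop of the carrier: the keyhole slots run to image right, so carrier +y is world +y. The round holes are at (170,355) and (538,346), the plate corners at (88,92), (622,85), (96,385) and (640,378). Crop of the mixer: the screws are at (195,107), (531,107), (178,319) and (519,319), and the latch is at the right end.

Run:
```python
from h import *
p=optics.capture("top");s=optics.capture("side")
f=lambda X,k,o:[(X[0]+.5)/k-.5+o[0],(X[1]+.5)/k-.5+o[1]]
def fit(m,w):
    m=np.array(m);w=np.array(w);mc,wc=m.mean(0),w.mean(0);a=m-mc;b=w-wc
    th=np.arctan2((a[:,0]*b[:,1]-a[:,1]*b[:,0]).sum(),(a*b).sum());c,q=np.cos(th),np.sin(th);Rm=np.array([[c,-q],[q,c]])
    t=wc-Rm@mc; return th,t,(w-(m@Rm.T+t))*1e3
S=[onz(p,f(x,7,(130,160)),.0868)[:2] for x in[(195,107),(531,107),(178,319),(519,319)]]
th,t,r=fit([(.045,.067),(.045,-.073),(-.045,.067),(-.045,-.073)],S);print("table",th,t);print(r.round(1))
C=[onz(p,f(x,8,(345,175)),.004)[:2] for x in[(88,88),(622,83),(96,385),(640,378)]]
th2,t2,r=fit([(.058,.105),(.058,-.105),(-.058,.105),(-.058,-.105)],C);print("carrier",th2,t2);print(r.round(1))
# grip ends top, z~.096
for x in[(290,186),(517,184)]: print("grip",onz(p,f(x,8,(345,175)),.092))
# side check of grip, latch
cv2.imwrite("pics/s2.png",np.vstack([cv2.resize(s["image"][95:165,260:340],None,fx=7,fy=7,interpolation=cv2.INTER_CUBIC)]))
for n,X in[("table",[*t,.076]),("handle",[*t2,.086])]: print(n,proj(s,X),proj(p,X))
for x,y in[(.045,.067),(.045,-.073),(-.045,.067),(-.045,-.073)]:
    c,q=np.cos(th),np.sin(th);X=[t[0]+c*x-q*y,t[1]+q*x+c*y,.0868];u=proj(s,X);print((u-[260,95]+.5)*7)
```

```text
table 0.0074198440029186255 [0.45840741 0.32063932]
[[-0.1 -0.3]
 [-0.3  0.6]
 [ 0.3 -0.7]
 [ 0.1  0.4]]
carrier 0.015946749363177786 [ 0.439013   -0.29800982]
[[-0.2 -2.1]
 [-0.3  1.5]
 [-0.1 -1.6]
 [ 0.5  2.2]]
grip [ 0.43742001 -0.25754366  0.092     ]
grip [ 0.43864507 -0.3385904   0.092     ]
table [298.36292062 119.74737217] [180.54757329 190.74762504]
handle [338.36033755 245.57222824] [394.59064713 197.80395226]
[333.65343798  79.57274765]
[396.42485359 225.996279  ]
[155.8492202   98.49421014]
[208.0203355  247.48111243]
```

View pics/s2.png

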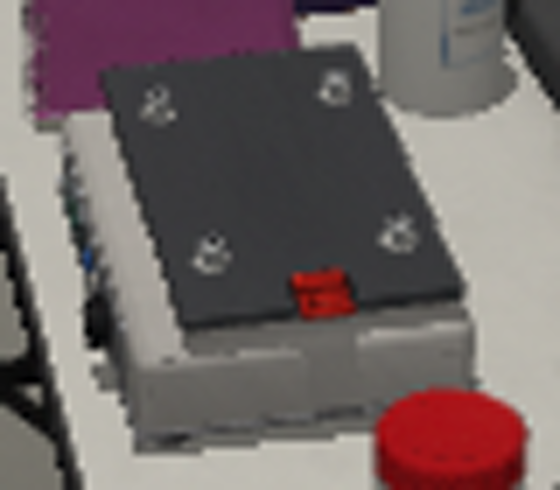

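Call:
servo_tool(
  increments=[
    [0, 0, 0, 0, 0, 0.1155],
    [0, 0, 0, 0, 0, 0.1155],
    [0, 0, 0, 0, 0, 0.1155],
    [0, 0, 0, 0, 0, 0.1155],
    [0, 0, 0, 0, 0, 0.1155],
    [0, 0, 0, 0, 0, 0.1155],
    [0, 0, 0, 0, 0, 0.1155],
    [0, 0, 0, 0, 0, 0.1155],
    [0, 0, 0, 0, 0, 0.1155],
    [0, 0, 0, 0, 0, 0.1155],
    [0, 0, 0, 0, 0, 0.1155],
    [0, 3, 0, 0, 0, 0],
    [-1.5, 3, 0, 0, 0, 0],
    [-3, 3, 0, 0, 0, 0],
    [-3, 3, 0, 0, 0, 0],
    [-3, 3, 0, 0, 0, 0],
    [-3, 3, 0, 0, 0, 0],
    [-3, 3, 0, 0, 0, 0],
    [-3, 3, 0, 0, 0, 0],
    [-3, 3, 0, 0, 0, 0],
  ],
  gripper=8.5,
)

```text
t: 2.57
tool_pos: [0.4183, 0.2851, 0.2505]
tool_rot: [2.204, 2.239, 0.001]
force: [1.6, 0.2, -0.6]
width: 0.0849
grasp_force: 0.0
```

Call:
servo_tool(
  increments=[
    [-3, 0, 0, 0, 0, 0],
    [-3, 0, 0, 0, 0, 0],
    [-3, 0, 0, 0, 0, 0],
    [-3, 0, 0, 0, 0, 0],
    [-3, 0, 0, 0, 0, 0],
    [-3, 0, 0, 0, 0, 0],
    [-3, 0, 0, 0, 0, 0],
    [-3, 0, 0, 0, 0, 0],
    [-3, 0, 0, 0, 0, 0],
    [-3, 0, 0, 0, 0, 0],
    [-3, 0, 0, 0, 0, 0],
    [-3, 0, 0, 0, 0, 0],
    [-3, 0, 0, 0, 0, 0],
    [-3, 0, 0, 0, 0, 0],
    [-3, 0, 0, 0, 0, 0],
    [-3, 0, 0, 0, 0, 0],
    [-3, 0, 0, 0, 0, 0],
    [0, 0, 0, 0, 0, 0],
    [0, 0, 0, 0, 0, 0],
    [0, 0, 0, 0, 0, 0],
  ],
)

```text
t: 4.23
tool_pos: [0.4248, -0.2227, 0.2501]
tool_rot: [-2.204, -2.237, -0.001]
force: [0.5, 0.7, -0.4]
width: 0.0852
grasp_force: 0.0
```

Call:
servo_tool(
  increments=[
    [-2.5, 0.4, 0, 0, 0, 0],
    [-2.5, 0.4, 0, 0, 0, 0],
    [-2.55, 0.46, 0, 0, 0, 0],
    [0, 0, 2, 0, 0, 0],
    [0, 0, 2.5, 0, 0, 0],
    [0, 0, 2.5, 0, 0, 0],
    [0, 0, 2, 0, 0, 0],
    [0, 0, 0, 0, 0, 0],
    [0, 0, 0, 0, 0, 0],
    [0, 0, 0, 0, 0, 0],
  ],
)

```text
t: 5.07
tool_pos: [0.4397, -0.2982, 0.1617]
tool_rot: [2.202, 2.238, 0.0]
force: [0.5, -0.3, 0.5]
width: 0.0849
grasp_force: 0.0
```

Run:
```python
from h import *
s=ctrl.get_state();print(s["tool_pos"],s["force"])
P={n:optics.capture(n) for n in("side","top")}
q={n:optics.pinpoint(p,"handle") for n,p in P.items()}
print({n:[(x["pixel"],x["p"]) for x in l] for n,l in q.items()})
a=cv2.resize(P["side"]["image"][190:310,290:390],None,fx=5,fy=5);b=cv2.resize(P["top"]["image"][175:235,345:440],None,fx=3,fy=3)
c=np.zeros((600,790,3),np.uint8);c[:,:500]=a;c[:180,500:785]=b
cv2.imwrite("pics/g1.png",c)
```

```text
[ 0.43965591 -0.29817569  0.16169379] [ 0.45253757 -0.31351557  0.45983176]
{'side': [([336.3, 246.0], 0.93), ([297.1, 121.8], 0.19)], 'top': []}
```

View pics/g1.png

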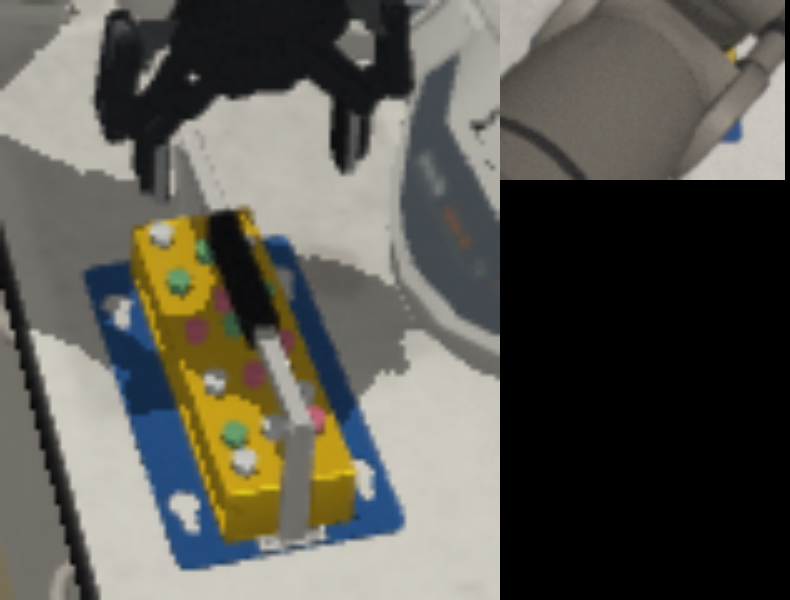

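Call:
servo_tool(
  increments=[
    [0, 0, 2, 0, 0, 0],
    [0, 0, 2, 0, 0, 0],
    [0, 0, 2, 0, 0, 0],
    [0, 0, 1.5, 0, 0, 0],
    [0, 0, 0, 0, 0, 0],
    [0, 0, 0, 0, 0, 0],
  ],
)

```text
t: 5.77
tool_pos: [0.4388, -0.2985, 0.0855]
tool_rot: [-2.204, -2.238, -0.0]
force: [1.0, -0.0, 1.3]
width: 0.0851
grasp_force: 0.0
```

Call:
servo_tool(
  increments=[
    [0, 0, 0, 0, 0, 0],
    [0, 0, 0, 0, 0, 0],
    [0, 0, 0, 0, 0, 0],
    [0, 0, 0, 0, 0, 0],
    [0, 0, 0, 0, 0, 0],
    [0, 0, 0, 0, 0, 0],
    [0, 0, 0, 0, 0, 0],
    [0, 0, 0, 0, 0, 0],
    [0, 0, 0, 0, 0, 0],
    [0, 0, 0, 0, 0, 0],
    [0, 0, 0, 0, 0, 0],
    [0, 0, 0, 0, 0, 0],
  ],
  gripper=1,
  force=60,
)

```text
t: 6.77
tool_pos: [0.4389, -0.2986, 0.0858]
tool_rot: [2.204, 2.238, 0.0]
force: [-0.9, 0.1, 6.8]
width: 0.0151
grasp_force: 60.3
```

Call:
servo_tool(
  increments=[
    [0, 0, -0.5, 0, 0, 0],
    [0, 0, -1, 0, 0, 0],
    [0, 0, -2, 0, 0, 0],
    [0, 0, -3, 0, 0, 0],
    [0, 0, -3, 0, 0, 0],
    [0, 0, -3, 0, 0, 0],
    [0, 0, -3, 0, 0, 0],
    [0, 0, -2, 0, 0, 0],
    [0, 0, -1, 0, 0, 0.0076],
    [0, 0, 0, 0, 0, 0],
    [0, 0, 0, 0, 0, 0],
  ],
)

```text
t: 7.68
tool_pos: [0.4384, -0.2981, 0.2695]
tool_rot: [-2.212, -2.229, -0.0]
force: [-0.9, 0.6, -6.1]
width: 0.0153
grasp_force: 59.0
```

Call:
servo_tool(
  increments=[
    [0.5, 0, 0, 0, 0, 0],
    [1, 0, 0, 0, 0, 0],
    [1.5, 0, 0, 0, 0, 0],
    [2, 0, 0, 0, 0, 0],
    [2.5, 0, 0, 0, 0, 0],
    [3, 0, 0, 0, 0, 0],
    [3, 0, 0, 0, 0, 0],
    [3, 0, 0, 0, 0, 0],
    [3, 0, 0, 0, 0, 0],
    [3, 0, 0, 0, 0, 0],
    [3, 0, 0, 0, 0, 0],
    [3, 0, 0, 0, 0, 0],
    [3, 0, 0, 0, 0, 0],
    [3, 0, 0, 0, 0, 0],
    [3, 0, 0, 0, 0, 0],
    [3, 0, 0, 0, 0, 0],
    [3, 0, 0, 0, 0, 0],
    [3, 0, 0, 0, 0, 0],
    [3, 0, 0, 0, 0, 0],
    [3, 0, 0, 0, 0, 0],
  ],
)

```text
t: 9.35
tool_pos: [0.4327, 0.2288, 0.2697]
tool_rot: [-2.211, -2.231, 0.002]
force: [0.4, -1.0, -4.0]
width: 0.0154
grasp_force: 59.0
```

Call:
servo_tool(
  increments=[
    [2.5, 0.5, 0, 0, 0, 0],
    [2, 0.5, 0, 0, 0, 0],
    [1.5, 0.5, 0, 0, 0, 0],
    [1, 0.5, 0, 0, 0, 0],
    [0.5, 0.3, 0, 0, 0, 0],
    [0, 0, 0, 0, 0, 0],
    [0, 0, 0, 0, 0, 0],
    [0, 0, 0, 0, 0, 0],
  ],
)

```text
t: 10.02
tool_pos: [0.4564, 0.3012, 0.2701]
tool_rot: [-2.213, -2.23, 0.002]
force: [-0.3, -0.3, -5.2]
width: 0.015
grasp_force: 59.0
```

Call:
servo_tool(
  increments=[
    [0.6, 0.2, 1.5, 0, 0, 0],
    [0.5, 0, 2, 0, 0, 0],
    [0, 0, 2, 0, 0, 0],
    [0, 0, 1.5, 0, 0, 0],
    [0, 0, 0.5, 0, 0, 0],
    [0, 0, 0, 0, 0, 0],
    [0, 0, 0, 0, 0, 0],
    [0, 0, 0, 0, 0, 0],
  ],
)

```text
t: 10.68
tool_pos: [0.4597, 0.3128, 0.1967]
tool_rot: [2.213, 2.229, 0.004]
force: [1.0, 0.3, -4.7]
width: 0.0152
grasp_force: 58.9
```

Run:
```python
from h import *
s=ctrl.get_state();print(s["tool_pos"],s["tool_rot"],s["force"])
P={n:optics.capture(n) for n in("side","top")}
for n,p in P.items(): cv2.imwrite(f"pics/{n}h.png",p["image"])
a=cv2.resize(P["side"]["image"][80:165,260:340],None,fx=7,fy=7,interpolation=cv2.INTER_CUBIC)
b=cv2.resize(P["top"]["image"][150:240,120:240],None,fx=1.9,fy=1.9)
c=np.zeros((595,790,3),np.uint8);c[:,:560]=a;c[:171,560:788]=b
cv2.imwrite("pics/g2.png",c)
```

```text
[0.45965336 0.31280575 0.19673437] [2.21253926 2.22918549 0.00384504] [ 1.02987154  0.25670029 -4.65972822]
```

View pics/g2.png

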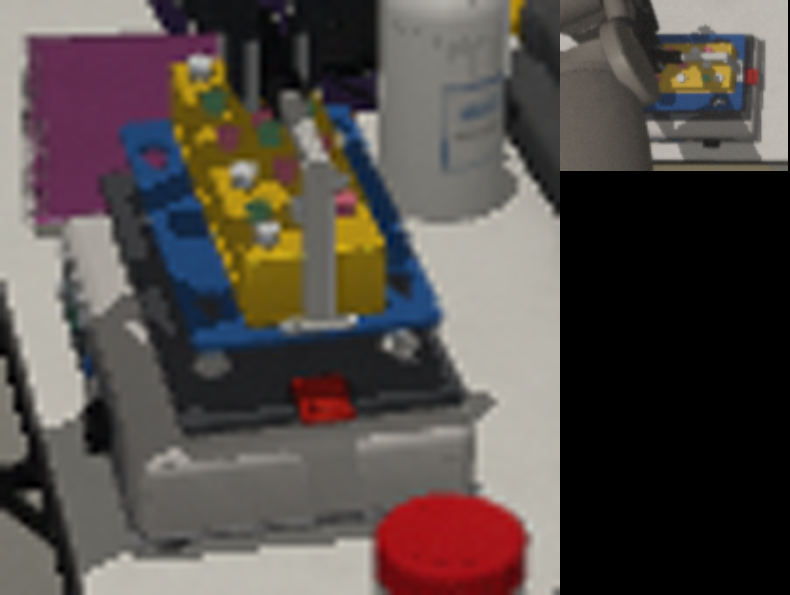

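The side crop shows the carrier hovering level over the table. The near screws at (212,362) and (400,343) sit just outside the plate's near edge, as expected. In the top inset the plate's -y end is visible, so I'll fit its edges numerically.

Run:
```python
from h import *
p=optics.capture("top");s=ctrl.get_state();print(s["tool_pos"])
z=s["tool_pos"][2]-.0858+.003; T=s["tool_pos"][:2]
im=cv2.imread("pics/toph.png").astype(float);D=im[...,0]-im[...,2]
def cross(v,lo,hi,step):
    # scan outward from lo to hi, last crossing below half of plateau
    idx=np.arange(lo,hi,step);w=v[idx];h=35.
    k=np.where(w>h)[0]
    if not len(k) or k[-1]+1>=len(w):return None
    k=k[-1];return idx[k]+step*(w[k]-h)/(w[k]-w[k+1])
E=[]
for r in range(160,212):
    c=cross(D[r],205,230,1)
    if c is not None:E.append((r,round(float(onz(p,(c,r),z)[1]),4)))
print("-y edge",E)
for nm,lo,hi,st in(("+x",178,155,-1),("-x",198,225,1)):
    L=[]
    for c in range(168,216,3):
        r=cross(D[:,c],lo,hi,st)
        if r is not None:L.append((c,round(float(onz(p,(c,r),z)[0]),4)))
    print(nm,L)
```

```text
[0.45940014 0.31287767 0.19637354]
-y edge [(168, 0.2126), (169, 0.2101), (170, 0.2095), (171, 0.209), (172, 0.2091), (173, 0.2089), (174, 0.2091), (175, 0.209), (176, 0.209), (177, 0.2088), (178, 0.2088), (179, 0.2086), (180, 0.2091), (194, 0.2089), (195, 0.2086), (196, 0.2084), (197, 0.2084), (198, 0.2081), (199, 0.208), (200, 0.2082), (201, 0.2081), (202, 0.2081), (203, 0.2078), (204, 0.2076), (205, 0.2077), (206, 0.209), (207, 0.2108)]
+x [(174, 0.5129), (177, 0.5108), (183, 0.5136), (186, 0.5139), (189, 0.5139), (192, 0.5133), (195, 0.5139), (198, 0.5175), (201, 0.5179), (204, 0.5175), (207, 0.5175), (210, 0.5176), (213, 0.5177)]
-x [(168, 0.4051), (171, 0.4012), (174, 0.401), (177, 0.4008), (180, 0.4014), (183, 0.4015), (186, 0.4015), (189, 0.4018), (192, 0.4029), (195, 0.4054), (198, 0.409), (210, 0.4056), (213, 0.4022)]
```

Call:
servo_tool(
  increments=[
    [-0.09, -0.1, 0.5, 0, 0, 0],
    [0, 0, 0.8, 0, 0, 0],
    [0, 0, 0.6, 0, 0, 0],
    [0, 0, 0, 0, 0, 0],
    [0, 0, 0, 0, 0, 0],
    [0, 0, 0, 0, 0, 0],
  ],
)

```text
t: 11.33
tool_pos: [0.458, 0.3119, 0.1762]
tool_rot: [-2.213, -2.23, 0.0]
force: [0.2, 0.6, -4.5]
width: 0.0151
grasp_force: 58.9
```

Call:
servo_tool(
  increments=[
    [0, 0, 0.15, 0, 0, 0],
    [0, 0, 0.15, 0, 0, 0],
    [0, 0, 0.1, 0, 0, 0],
    [0, 0, 0.1, 0, 0, 0],
    [0, 0, 0, 0, 0, 0],
    [0, 0, 0, 0, 0, 0],
  ],
)

```text
t: 11.83
tool_pos: [0.4582, 0.3119, 0.1722]
tool_rot: [2.212, 2.23, 0.002]
force: [-1.2, -1.8, 3.1]
width: 0.0152
grasp_force: 60.2
```

Call:
servo_tool(
  increments=[
    [-0.05, 0, 0, 0, 0, 0],
    [-0.05, 0, 0, 0, 0, 0],
    [0, 0, 0, 0, 0, 0],
    [0, 0, 0, 0, 0, 0],
    [0, 0, 0, 0, 0, 0],
  ],
)

```text
t: 12.25
tool_pos: [0.4582, 0.3116, 0.1721]
tool_rot: [-2.212, -2.23, -0.004]
force: [-2.9, 1.2, 5.3]
width: 0.0151
grasp_force: 60.5
```

Call:
servo_tool(
  increments=[
    [0, -0.05, 0, 0, 0, 0],
    [0, -0.05, 0, 0, 0, 0],
    [0, 0, 0, 0, 0, 0],
    [0, 0, 0, 0, 0, 0],
    [0, 0, 0, 0, 0, 0],
  ],
)

```text
t: 12.67
tool_pos: [0.4579, 0.3116, 0.1722]
tool_rot: [2.212, 2.23, 0.005]
force: [0.8, 2.9, 6.0]
width: 0.0151
grasp_force: 60.4
```

```bash
python3 -c "
from h import *
s=ctrl.get_state();print(s['tool_pos'],s['force'],s['moment'],R.from_rotvec(s['tool_rot']).as_matrix().round(4))"
```

```text
[0.45787064 0.31155026 0.17215078] [0.75597788 2.91957555 5.96009901] [ 0.45206161 -0.06142445  0.03278773] [[-0.0079  1.      0.0027]
 [ 1.      0.0079  0.002 ]
 [ 0.002   0.0028 -1.    ]]
```

Run:
```python
from h import *
p=optics.capture("side");q=optics.capture("top");cv2.imwrite("pics/sidec.png",p["image"]);cv2.imwrite("pics/topc.png",q["image"])
th=.0077;c,s=np.cos(th),np.sin(th)
def W(x,y,z,T=(.4594,.3134,.1965)):return[T[0]+c*x-s*y,T[1]+s*x+c*y,T[2]-.0858+z]
for x in(-.058,.058):
  for z in(0,.004):print("near corner",x,z,((proj(p,W(x,-.105,z))-[260,80]+.5)*7).round())
a=cv2.resize(cv2.imread("pics/sideh.png")[110:145,270:335],None,fx=12,fy=12,interpolation=cv2.INTER_CUBIC)
cv2.imwrite("pics/g3.png",a)
for x in(-.058,.058):
  for z in(0,.004):print(((proj(p,W(x,-.105,z))-[270,110]+.5)*12).round())
for x in (-.045,.045):
  print("screw pred",((proj(p,[.4584+x+.073*.0074,.3206-.073+x*.0074,.0868])-[270,110]+.5)*12).round())
```

```text
near corner -0.058 0 [197. 356.]
near corner -0.058 0.004 [196. 349.]
near corner 0.058 0 [446. 328.]
near corner 0.058 0.004 [446. 320.]
[217. 251.]
[217. 238.]
[644. 202.]
[645. 189.]
screw pred [237. 244.]
screw pred [560. 208.]
```

View pics/g3.png

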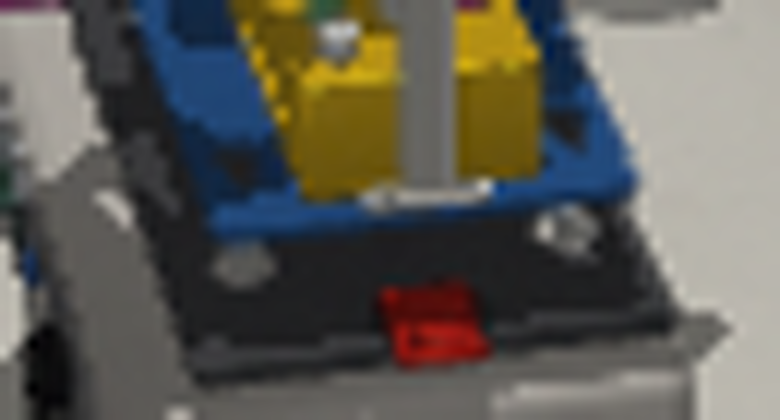

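The side crop puts the plate's near corners at about (212,238) and (635,190), and the screws at (245,262) and (568,227). Relative to the predictions, the near end looks a little high, so the carrier may be pitched. I'll check this from the whole blue outline, at rest and held.

```bash
cat > fit.py <<'E'
from h import *
from scipy.optimize import least_squares
def hull(f,roi):
    im=cv2.imread(f);x0,y0,x1,y1=roi
    im=cv2.resize(im[y0:y1,x0:x1],None,fx=8,fy=8,interpolation=cv2.INTER_CUBIC).astype(int)
    m=((im[...,0]-im[...,2]>38)&(im[...,0]>im[...,1]+12)).astype(np.uint8)
    n,l,st,_=cv2.connectedComponentsWithStats(m);k=1+np.argmax(st[1:,4]);m=(l==k).astype(np.uint8)
    h=cv2.convexHull(cv2.findContours(m,0,1)[0][0]);
    a=cv2.approxPolyDP(h,14,True)[:,0]
    return (a+.5)/8-.5+[x0,y0]
def pred(p,T,th):
    c,s=np.cos(th),np.sin(th)
    return np.array([proj(p,[T[0]+c*x-s*y,T[1]+s*x+c*y,T[2]+.004]) for x,y in((-.058,-.105),(.058,-.105),(.058,.105),(-.058,.105))])
E
python3 - <<'E'
from fit import *
p=optics.capture("side");s=ctrl.get_state();print(s["tool_pos"],s["force"])
print("rest",hull("pics/side0.png",(295,215,385,315)).round(1).tolist());print(pred(p,(.4389,-.298,0),.0155).round(1).tolist())
print("held",hull("pics/sideh.png",(268,85,335,140)).round(1).tolist());print(pred(p,(.4594,.3134,.1107),.0077).round(1).tolist())
print("contact",hull("pics/sidec.png",(268,85,335,140)).round(1).tolist());print(pred(p,(.4579,.3122,.0864),.0077).round(1).tolist())
E
```

```text
[0.45787828 0.31153206 0.17216405] [0.66816018 2.7346125  5.64012963]
rest [[306.8, 243.7], [315.2, 242.1], [341.7, 300.6], [327.8, 303.4], [324.8, 301.8]]
[[325.2, 304.2], [371.4, 295.7], [347.5, 236.9], [306.2, 243.5]]
held [[277.1, 97.7], [283.7, 97.2], [303.7, 128.1], [287.1, 128.7]]
[[287.6, 129.3], [323.2, 125.3], [309.2, 94.2], [276.5, 97.5]]
contact [[277.2, 103.9], [282.9, 103.2], [300.7, 135.1], [286.8, 135.6]]
[[287.4, 136.0], [322.7, 131.9], [308.8, 100.5], [276.4, 103.9]]
```

Run:
```python
from h import *
from scipy.optimize import least_squares
P={n:optics.capture(n) for n in("side","top")}
M=[(.045,.067),(.045,-.073),(-.045,.067),(-.045,-.073)]
def X(v,m,z):c,s=np.cos(v[2]),np.sin(v[2]);return[v[0]+c*m[0]-s*m[1],v[1]+s*m[0]+c*m[1],z]
obs={}
for n in P:
    g=cv2.cvtColor(cv2.imread(f"pics/{n}0.png"),cv2.COLOR_BGR2GRAY).astype(float);obs[n]=[]
    for m in M:
        u=proj(P[n],X((.4584,.3206,.0074),m,.085));
        for _ in range(4):
            a,b=np.round(u).astype(int);w=g[b-4:b+5,a-4:a+5];yy,xx=np.mgrid[b-4:b+5,a-4:a+5]
            k=np.clip(w-np.median(w)-25,0,None);u=np.array([(k*xx).sum(),(k*yy).sum()])/k.sum()
        obs[n].append(u)
for use in(["top"],["side"],["top","side"]):
    f=lambda v:np.concatenate([proj(P[n],X(v,m,.085))-o for n in use for m,o in zip(M,obs[n])])
    r=least_squares(f,[.458,.32,.007],x_scale=.01);print(use,r.x.round(4),r.fun.round(2))
```

```text
['top'] [0.4575 0.321  0.0094] [ 0.14 -0.25  0.28 -0.42 -0.42  0.49  0.01  0.15]
['side'] [0.4578 0.3158 0.0052] [ 0.14  0.05  0.11 -0.07 -0.16 -0.01 -0.09  0.02]
['top', 'side'] [0.4579 0.3201 0.008 ] [ 0.48 -0.4   0.61 -0.5  -0.11  0.34  0.31  0.07 -0.17 -0.56 -0.11 -0.77
 -0.4  -0.6  -0.24 -0.66]
```

Call:
servo_tool(
  increments=[
    [0, 0, -0.05, 0, 0, 0],
    [-0.05, 0, 0, 0, 0, 0],
    [-0.05, 0, 0, 0, 0, 0],
    [0, 0, 0, 0, 0, 0],
    [0, 0, 0, 0, 0, 0],
    [0, 0, 0, 0, 0, 0],
  ],
)

```text
t: 13.42
tool_pos: [0.4575, 0.3103, 0.1723]
tool_rot: [2.213, 2.23, 0.003]
force: [1.8, 3.7, 5.1]
width: 0.0155
grasp_force: 60.4
```

Call:
servo_tool(
  increments=[
    [-0.05, 0, 0, 0, 0, 0],
    [-0.05, 0, 0, 0, 0, 0],
    [0, 0, 0, 0, 0, 0],
    [0, 0, 0, 0, 0, 0],
    [0, 0, 0, 0, 0, 0],
  ],
)

```text
t: 13.83
tool_pos: [0.4574, 0.3093, 0.1723]
tool_rot: [-2.213, -2.23, -0.003]
force: [0.8, 4.6, 5.6]
width: 0.0149
grasp_force: 60.5
```

Call:
servo_tool(
  increments=[
    [-0.05, 0, 0, 0, 0, 0],
    [-0.05, 0, 0, 0, 0, 0],
    [0, 0, 0, 0, 0, 0],
    [0, 0, 0, 0, 0, 0],
    [0, 0, 0, 0, 0, 0],
  ],
)

```text
t: 14.25
tool_pos: [0.4573, 0.3084, 0.1724]
tool_rot: [-2.213, -2.23, -0.003]
force: [0.6, 4.5, 6.0]
width: 0.0152
grasp_force: 60.6
```

```bash
python3 -c "
from h import *
s=ctrl.get_state();print(s['tool_pos'],s['force'],s['moment'],R.from_rotvec(s['tool_rot']).as_matrix().round(4))"
```

```text
[0.45734554 0.30837522 0.17237303] [0.55388589 4.45589044 5.95659356] [ 0.68050296 -0.05604594 -0.01775838] [[-0.0079  1.      0.0013]
 [ 1.      0.0079  0.0015]
 [ 0.0015  0.0013 -1.    ]]
```

Call:
servo_tool(
  increments=[
    [-0.05, 0.02, 0, 0, 0, 0],
    [-0.05, 0.02, 0, 0, 0, 0],
    [0, 0, 0, 0, 0, 0],
    [0, 0, 0, 0, 0, 0],
    [0, 0, 0, 0, 0, 0],
  ],
)

```text
t: 14.67
tool_pos: [0.4575, 0.3075, 0.1724]
tool_rot: [-2.212, -2.23, -0.003]
force: [-1.7, 5.2, 7.1]
width: 0.0152
grasp_force: 60.6
```

Call:
servo_tool(
  increments=[
    [-0.05, 0, 0, 0, 0, 0],
    [-0.05, 0, 0, 0, 0, 0],
    [-0.05, 0, 0, 0, 0, 0],
    [0, 0, 0, 0, 0, 0],
    [0, 0, 0, 0, 0, 0],
    [0, 0, 0, 0, 0, 0],
  ],
)

```text
t: 15.17
tool_pos: [0.4576, 0.3059, 0.1724]
tool_rot: [-2.212, -2.23, -0.003]
force: [-0.3, 5.2, 6.0]
width: 0.0151
grasp_force: 60.6
```

Run:
```python
from h import *
P={n:optics.capture(n) for n in("side","top")};T=ctrl.get_state()["tool_pos"];print(T)
for n,p in P.items(): cv2.imwrite(f"pics/{n}d.png",p["image"])
th=.0078
def W(x,y):return[T[0]+x-th*y,T[1]+.0006+th*x+y,T[2]-.0858+.004]
a=cv2.resize(P["top"]["image"][165:222,180:222],None,fx=10,fy=10,interpolation=cv2.INTER_CUBIC)
b=cv2.resize(P["side"]["image"][98:148,272:308],None,fx=10,fy=10,interpolation=cv2.INTER_CUBIC)
c=np.zeros((570,790,3),np.uint8);c[:570,:420]=a;c[:500,430:790]=b
cv2.imwrite("pics/g4.png",np.clip(c*1.4,0,255).astype(np.uint8))
for x,y in((.045,-.065),(-.045,-.065),(-.045,.075),(-.045,-.084),(-.058,-.105)):
    print(x,y,((proj(P["top"],W(x,y))-[180,165]+.5)*10).round(),((proj(P["side"],W(x,y))-[272,98]+.5)*10+[430,0]).round())
```

```text
[0.45761628 0.30595856 0.17237993]
0.045 -0.065 [279. 102.] [878. 293.]
-0.045 -0.065 [261. 407.] [608. 324.]
-0.045 0.075 [-231.  408.] [533. 110.]
-0.045 -0.084 [328. 407.] [619. 355.]
-0.058 -0.105 [400. 452.] [591. 395.]
```

View pics/g4.png

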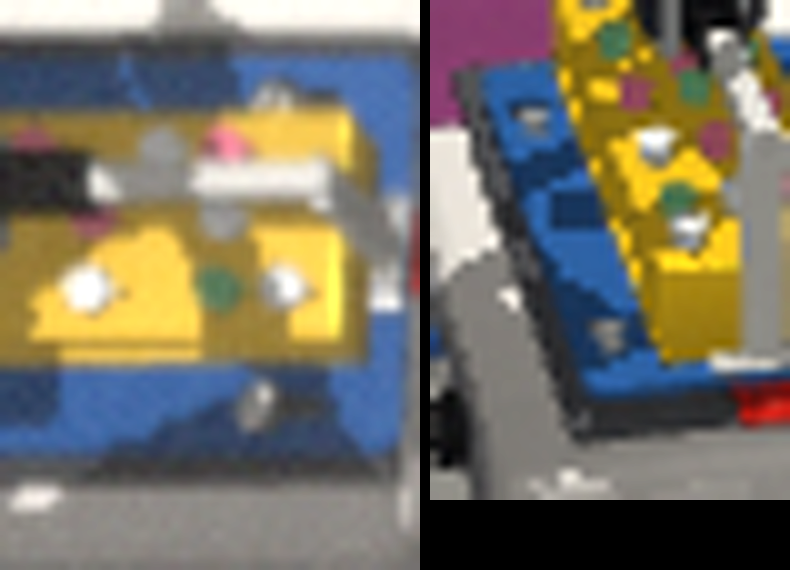

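The top half shows the screw head at (257,405) inside the keyhole, left of and slightly above the hole's predicted centre (261,407). After parallax, the carrier must go about +3 mm in y and +1 to 2 mm in x.

Call:
servo_tool(
  increments=[
    [0.05, 0.05, 0, 0, 0, 0],
    [0.05, 0.05, 0, 0, 0, 0],
    [0.05, 0.05, 0, 0, 0, 0],
    [0.05, 0, 0, 0, 0, 0],
    [0, 0, 0, 0, 0, 0],
    [0, 0, 0, 0, 0, 0],
  ],
)

```text
t: 15.77
tool_pos: [0.4579, 0.3063, 0.1724]
tool_rot: [-2.212, -2.23, 0.005]
force: [-4.3, -3.4, 11.9]
width: 0.0155
grasp_force: 61.5
```

Call:
servo_tool(
  increments=[
    [0.05, 0, 0, 0, 0, 0],
    [0.05, 0, 0, 0, 0, 0],
    [0, 0, 0, 0, 0, 0],
    [0, 0, 0, 0, 0, 0],
    [0, 0, 0, 0, 0, 0],
  ],
)

```text
t: 16.18
tool_pos: [0.458, 0.3065, 0.1724]
tool_rot: [2.212, 2.23, -0.006]
force: [-5.2, -5.1, 11.6]
width: 0.015
grasp_force: 61.5
```

Call:
servo_tool(
  increments=[
    [0, 0, -0.1, 0, 0, 0],
    [0, 0, -0.15, 0, 0, 0],
    [0, 0, 0, 0, 0, 0],
    [0, 0, 0, 0, 0, 0],
  ],
)

```text
t: 16.52
tool_pos: [0.4583, 0.3079, 0.1732]
tool_rot: [-2.212, -2.23, 0.004]
force: [-0.2, -0.2, -5.2]
width: 0.0148
grasp_force: 59.0
```

Call:
servo_tool(
  increments=[
    [0, 0, 0.1, 0, 0, 0],
    [0, 0, 0.1, 0, 0, 0],
    [0, 0, 0.05, 0, 0, 0],
    [0, 0, 0, 0, 0, 0],
    [0, 0, 0, 0, 0, 0],
  ],
)

```text
t: 16.93
tool_pos: [0.4586, 0.3082, 0.1724]
tool_rot: [2.212, 2.23, -0.0]
force: [-2.9, -2.4, 5.6]
width: 0.0151
grasp_force: 60.5
```

Call:
servo_tool(
  increments=[
    [0, 0, -0.15, 0, 0, 0],
    [0.15, 0.08, 0, 0, 0, 0],
    [0, 0, 0, 0, 0, 0],
    [0, 0, 0, 0, 0, 0],
    [0, 0, 0, 0, 0, 0],
  ],
)

```text
t: 17.35
tool_pos: [0.4596, 0.3098, 0.1728]
tool_rot: [-2.212, -2.23, 0.001]
force: [0.7, 0.1, -4.7]
width: 0.0153
grasp_force: 59.0
```

Call:
servo_tool(
  increments=[
    [0, 0, 0.1, 0, 0, 0],
    [0, 0, 0.1, 0, 0, 0],
    [0, 0, 0, 0, 0, 0],
    [0, 0, 0, 0, 0, 0],
    [0, 0, 0, 0, 0, 0],
  ],
)

```text
t: 17.77
tool_pos: [0.4599, 0.3099, 0.1723]
tool_rot: [2.212, 2.23, 0.002]
force: [-2.9, -1.9, 6.2]
width: 0.0154
grasp_force: 60.4
```

Call:
servo_tool(
  increments=[
    [0.05, 0, -0.03, 0, 0, 0],
    [0.05, 0, 0, 0, 0, 0],
    [0.05, 0, 0, 0, 0, 0],
    [0, 0, 0, 0, 0, 0],
    [0, 0, 0, 0, 0, 0],
  ],
)

```text
t: 18.18
tool_pos: [0.4601, 0.3109, 0.1722]
tool_rot: [2.212, 2.229, 0.001]
force: [-1.3, -4.2, 5.1]
width: 0.0155
grasp_force: 60.5
```

Run:
```python
from h import *
s=ctrl.get_state();print(s['tool_pos'],s['force'],s['moment'],R.from_rotvec(s['tool_rot']).as_matrix().round(4))
# head inside -x,-y hole: compare brightness centroid in top/side now vs hole prediction
P={n:optics.capture(n) for n in("side","top")};T=s["tool_pos"];th=.0078
for n,p in P.items(): cv2.imwrite(f"pics/{n}e.png",p["image"])
W=lambda x,y,z:[T[0]+x-th*y,T[1]+.0006+th*x+y,T[2]-.0858+z]
for n in("top","side"):
  for xy in((-.045,-.065),(-.045,.075)):
    im=P[n]["image"].astype(float);u=proj(P[n],W(*xy,.004));v=proj(P[n],W(*xy,0.))
    a,b=np.round(u).astype(int);D=(im[...,0]-im[...,2])[b-5:b+6,a-6:a+7];G=im[...,2][b-5:b+6,a-6:a+7]
    print(n,xy,"hole top",u.round(1),"bottom",v.round(1),"window origin",a-6,b-5)
    if xy[1]<0 or n=="side": print("B-R\n",D.astype(int),"\nR\n",G.astype(int))
```

```text
[0.46010446 0.31094406 0.1722183 ] [-1.31585354 -4.21721327  5.14216888] [-0.70899304  0.35872695  0.01589951] [[-7.8e-03  1.0e+00  1.1e-03]
 [ 1.0e+00  7.8e-03 -4.0e-04]
 [-4.0e-04  1.1e-03 -1.0e+00]]
top (-0.045, -0.065) hole top [204.  204.4] bottom [204.3 204.6] window origin 198 199
B-R
 [[ -67  -64  -66  -60  -61  -57  -62  -62  -60  -60  -59  -67 -109]
 [ -31  -25  -29   -8   -4   -6  -20  -25  -22  -23  -24  -29  -54]
 [  56   56   57   60   60   54   29   23   27   25   26   23   23]
 [  72   70   69   66   54   23   14   15   23   33   31   32   35]
 [  71   69   66   57   22    4   -3    0    3   19   21   20   24]
 [  63   59   43   36    9   -2   -1   -2   -4    0    3    4    8]
 [  37   35   32   26    2   -1   -1   -1    0    3    5    5   11]
 [  35   34   34   25    9    0    3    1    9   18   22   24   28]
 [  33   31   39   34   26   12    9   16   23   30   33   32   33]
 [  34   32   32   30   30   26   26   27   28   32   31   28   29]
 [  20   20   18   20   15   21   17   19   17   16   16   15   18]] 
R
 [[116 113 112 107 104 103 104 105 104 104 104 113 165
[... 2841 characters left out ...]
   48   48   30  -86]
 [  -1    2    3    8   66   51   51   50   48   49   46   25  -89]] 
R
 [[ 98  98  98  99  98  97  83  82  71 105 102 100  98]
 [ 71  78  64  36  37  37  35  35  51 131  96  88  97]
 [ 60  46  35  34  33  34  33  33  46 120  96 101 154]
 [ 58  38  32  33  33  32  33  32  35  62  96  97 120]
 [ 59  57  25  32  26  19  18  22  25  56 157  98  96]
 [ 60  59  32  34  41 109  58 113  37  42  99  96  96]
 [ 57  58  26  32  36  74 114 101  32  35  74 172  97]
 [ 58  57  31  28  33  38  73  80  30  33  43  99  98]
 [ 45  60  57  29  32  34  36  36  34  17  23  60  99]
 [ 59  57  57  28  33  33  34  33  18  18  19  33 100]
 [ 58  59  59  56  26  18  17  19  19  17  20  39 120]]
```

Call:
servo_tool(
  increments=[
    [0.05, 0, 0, 0, 0, 0],
    [0.05, 0, 0, 0, 0, 0],
    [0.05, 0, 0, 0, 0, 0],
    [0, 0, 0, 0, 0, 0],
    [0, 0, 0, 0, 0, 0],
  ],
)

```text
t: 18.7
tool_pos: [0.4597, 0.3131, 0.1711]
tool_rot: [-2.212, -2.23, -0.0]
force: [0.4, 1.2, -3.6]
width: 0.0154
grasp_force: 59.1
```

Call:
servo_tool(
  increments=[
    [0, 0, 0.1, 0, 0, 0],
    [0, 0, 0.1, 0, 0, 0],
    [0, 0, 0.1, 0, 0, 0],
    [0, 0, 0, 0, 0, 0],
    [0, 0, 0, 0, 0, 0],
  ],
)

```text
t: 19.12
tool_pos: [0.4598, 0.3131, 0.1684]
tool_rot: [-2.213, -2.23, -0.001]
force: [1.1, 2.6, -6.3]
width: 0.0149
grasp_force: 58.8
```

Call:
servo_tool(
  increments=[
    [0.05, 0, 0.1, 0, 0, 0],
    [0, 0, 0.1, 0, 0, 0],
    [0, 0, 0.1, 0, 0, 0],
    [0, 0, 0.1, 0, 0, 0],
    [0, 0, 0.1, 0, 0, 0],
    [0, 0, 0, 0, 0, 0],
    [0, 0, 0, 0, 0, 0],
  ],
)

```text
t: 19.7
tool_pos: [0.4593, 0.313, 0.1634]
tool_rot: [-2.212, -2.231, 0.002]
force: [-0.3, 0.7, -3.5]
width: 0.0151
grasp_force: 59.2
```

Call:
servo_tool(
  increments=[
    [0, 0, 0.08, 0, 0, 0],
    [0, 0, 0.08, 0, 0, 0],
    [0, 0, 0, 0, 0, 0],
    [0, 0, 0, 0, 0, 0],
    [0, 0, 0, 0, 0, 0],
  ],
)

```text
t: 20.12
tool_pos: [0.4595, 0.3131, 0.162]
tool_rot: [-2.213, -2.23, 0.001]
force: [-1.0, -1.1, -1.5]
width: 0.0148
grasp_force: 59.5
```

Call:
servo_tool(
  increments=[
    [0, 0, 0.05, 0, 0, 0],
    [0, 0, 0.03, 0, 0, 0],
    [0, 0, 0, 0, 0, 0],
    [0, 0, 0, 0, 0, 0],
    [0, 0, 0, 0, 0, 0],
  ],
)

```text
t: 20.53
tool_pos: [0.4596, 0.3132, 0.1617]
tool_rot: [2.213, 2.23, 0.0]
force: [-2.8, -4.3, 6.2]
width: 0.0151
grasp_force: 60.5
```

Call:
servo_tool(
  increments=[
    [0.1, 0, 0, 0, 0, 0],
    [0.1, 0, 0, 0, 0, 0],
    [0.1, 0, 0, 0, 0, 0],
    [0.1, 0, 0, 0, 0, 0],
    [0.1, 0, 0, 0, 0, 0],
    [0, 0, 0, 0, 0, 0],
    [0, 0, 0, 0, 0, 0],
  ],
)

```text
t: 21.12
tool_pos: [0.4604, 0.3184, 0.1617]
tool_rot: [2.212, 2.229, 0.002]
force: [-0.7, -4.0, 5.3]
width: 0.0153
grasp_force: 60.4
```

Call:
servo_tool(
  increments=[
    [0.1, 0, 0, 0, 0, 0],
    [0.1, 0, 0, 0, 0, 0],
    [0.1, 0, 0, 0, 0, 0],
    [0.1, 0, 0, 0, 0, 0],
    [0.1, 0, 0, 0, 0, 0],
    [0.1, 0, 0, 0, 0, 0],
    [0, 0, 0, 0, 0, 0],
    [0, 0, 0, 0, 0, 0],
  ],
)

```text
t: 21.78
tool_pos: [0.4605, 0.3245, 0.1617]
tool_rot: [2.212, 2.229, 0.003]
force: [1.6, -4.6, 4.9]
width: 0.0151
grasp_force: 60.4
```

Call:
servo_tool(
  increments=[
    [0.1, 0, 0, 0, 0, 0],
    [0.1, 0, 0, 0, 0, 0],
    [0.1, 0, 0, 0, 0, 0],
    [0, 0, 0, 0, 0, 0],
    [0, 0, 0, 0, 0, 0],
    [0, 0, 0, 0, 0, 0],
  ],
)

```text
t: 22.28
tool_pos: [0.4603, 0.3274, 0.1617]
tool_rot: [2.212, 2.229, 0.003]
force: [0.8, -4.8, 5.4]
width: 0.0155
grasp_force: 60.5
```

Call:
servo_tool(
  increments=[
    [0.07, 0, 0, 0, 0, 0],
    [0.07, 0, 0, 0, 0, 0],
    [0.06, 0, 0, 0, 0, 0],
    [0, 0, 0, 0, 0, 0],
    [0, 0, 0, 0, 0, 0],
    [0, 0, 0, 0, 0, 0],
  ],
)

```text
t: 22.78
tool_pos: [0.4603, 0.3293, 0.1616]
tool_rot: [2.212, 2.229, 0.002]
force: [1.8, -5.5, 5.7]
width: 0.0152
grasp_force: 60.5
```

Call:
servo_tool(
  increments=[
    [0.05, 0, 0, 0, 0, 0],
    [0.05, 0, 0, 0, 0, 0],
    [0, 0, 0, 0, 0, 0],
    [0, 0, 0, 0, 0, 0],
    [0, 0, 0, 0, 0, 0],
  ],
)

```text
t: 23.2
tool_pos: [0.4603, 0.3303, 0.1617]
tool_rot: [2.212, 2.229, 0.002]
force: [1.2, -4.5, 4.8]
width: 0.0149
grasp_force: 60.5
```

Call:
servo_tool(
  increments=[
    [0.05, 0, 0, 0, 0, 0],
    [0.05, 0, 0, 0, 0, 0],
    [0, 0, 0, 0, 0, 0],
    [0, 0, 0, 0, 0, 0],
    [0, 0, 0, 0, 0, 0],
  ],
)

```text
t: 23.62
tool_pos: [0.4603, 0.3313, 0.1617]
tool_rot: [2.212, 2.229, 0.002]
force: [1.3, -5.4, 5.7]
width: 0.0152
grasp_force: 60.5
```

Call:
servo_tool(
  increments=[
    [0.05, 0, 0, 0, 0, 0],
    [0.05, 0, 0, 0, 0, 0],
    [0, 0, 0, 0, 0, 0],
    [0, 0, 0, 0, 0, 0],
    [0, 0, 0, 0, 0, 0],
  ],
)

```text
t: 24.03
tool_pos: [0.4603, 0.3317, 0.1617]
tool_rot: [2.212, 2.229, 0.001]
force: [1.9, -8.3, 7.0]
width: 0.0151
grasp_force: 60.6
```

Call:
servo_tool(
  increments=[
    [0.05, 0, 0, 0, 0, 0],
    [0.05, 0, 0, 0, 0, 0],
    [0, 0, 0, 0, 0, 0],
    [0, 0, 0, 0, 0, 0],
    [0, 0, 0, 0, 0, 0],
  ],
)

```text
t: 24.45
tool_pos: [0.4602, 0.3319, 0.1616]
tool_rot: [2.211, 2.228, -0.001]
force: [0.6, -11.3, 7.2]
width: 0.015
grasp_force: 60.8
```

Run:
```python
from h import *
P={n:optics.capture(n) for n in("side","top")}
for n,p in P.items(): cv2.imwrite(f"pics/{n}f.png",p["image"])
a=cv2.resize(P["side"]["image"][90:150,265:335],None,fx=8,fy=8,interpolation=cv2.INTER_CUBIC)
cv2.imwrite("pics/g5.png",a)
def red(f,r):
    im=cv2.imread(f).astype(int)[r[1]:r[3],r[0]:r[2]];m=(im[...,2]-np.maximum(im[...,0],im[...,1]))>40
    y,x=np.nonzero(m);return len(x),x.min()+r[0],x.max()+r[0],y.min()+r[1],y.max()+r[1]
for t in"0hdf":
    print(t,red(f"pics/side{t}.png",(290,125,320,145)),red(f"pics/top{t}.png",(208,178,232,202)))
```

```text
0 (49, np.int64(302), np.int64(310), np.int64(133), np.int64(140)) (85, np.int64(213), np.int64(223), np.int64(186), np.int64(193))
h (47, np.int64(302), np.int64(310), np.int64(134), np.int64(140)) (47, np.int64(218), np.int64(223), np.int64(186), np.int64(193))
d (27, np.int64(303), np.int64(310), np.int64(136), np.int64(140)) (19, np.int64(221), np.int64(223), np.int64(186), np.int64(193))
f (47, np.int64(302), np.int64(310), np.int64(134), np.int64(140)) (83, np.int64(213), np.int64(223), np.int64(186), np.int64(193))
```

View pics/g5.png

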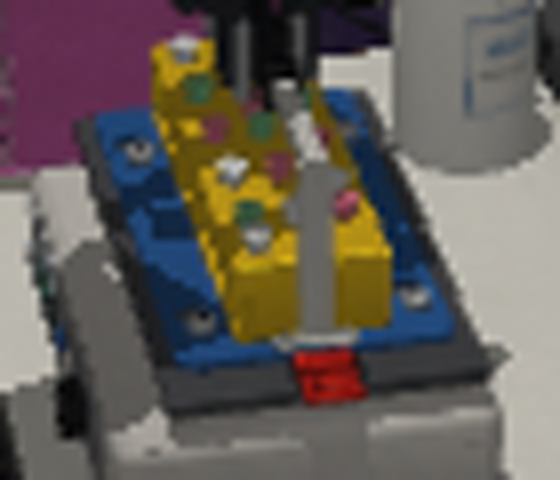

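The latch, at (330,376), is fully visible behind the plate edge with the same extent as at the start, and the heads show at the slot ends. I'll take off the push and test that the latch holds before letting go.

Call:
servo_tool(
  increments=[
    [-0.1, 0, -0.05, 0, 0, 0],
    [-0.1, 0, -0.05, 0, 0, 0],
    [-0.1, 0, 0, 0, 0, 0],
    [-0.1, 0, 0, 0, 0, 0],
    [0, 0, 0, 0, 0, 0],
    [0, 0, 0, 0, 0, 0],
  ],
)

```text
t: 25.05
tool_pos: [0.4598, 0.3299, 0.162]
tool_rot: [-2.212, -2.23, -0.002]
force: [3.8, 2.2, -4.4]
width: 0.0151
grasp_force: 59.1
```

Call:
servo_tool(
  increments=[
    [-0.05, 0, 0, 0, 0, 0],
    [-0.05, 0, 0, 0, 0, 0],
    [0, 0, 0, 0, 0, 0],
    [0, 0, 0, 0, 0, 0],
    [0, 0, 0, 0, 0, 0],
  ],
)

```text
t: 25.47
tool_pos: [0.4598, 0.3293, 0.1624]
tool_rot: [-2.212, -2.23, -0.003]
force: [4.4, 4.8, -4.2]
width: 0.0149
grasp_force: 59.1
```

Call:
servo_tool(
  increments=[
    [0.07, 0, 0, 0, 0, 0],
    [0.07, 0, 0.03, 0, 0, 0],
    [0.07, 0, 0.02, 0, 0, 0],
    [0.06, 0, 0, 0, 0, 0],
    [0, 0, 0, 0, 0, 0],
    [0, 0, 0, 0, 0, 0],
  ],
)

```text
t: 25.97
tool_pos: [0.4598, 0.3303, 0.1618]
tool_rot: [2.212, 2.229, -0.001]
force: [4.2, -1.8, -2.0]
width: 0.0154
grasp_force: 59.5
```

Call:
servo_tool(
  increments=[
    [0.05, 0.05, 0.02, 0, 0, 0],
    [0.05, 0, 0.02, 0, 0, 0],
    [0.05, 0, 0, 0, 0, 0],
    [0, 0, 0, 0, 0, 0],
    [0, 0, 0, 0, 0, 0],
    [0, 0, 0, 0, 0, 0],
  ],
)

```text
t: 26.47
tool_pos: [0.4601, 0.3316, 0.1617]
tool_rot: [2.212, 2.229, -0.002]
force: [3.1, -5.6, 1.6]
width: 0.0149
grasp_force: 60.0
```

Call:
servo_tool(
  increments=[
    [-0.05, 0.04, 0, 0, 0, 0],
    [0, 0, 0, 0, 0, 0],
    [0, 0, 0, 0, 0, 0],
  ],
)

```text
t: 26.72
tool_pos: [0.4601, 0.3316, 0.1616]
tool_rot: [2.212, 2.23, -0.001]
force: [-0.1, -3.7, 4.8]
width: 0.0148
grasp_force: 60.4
```

Call:
servo_tool(
  increments=[
    [0, 0, 0, 0, 0, 0],
    [0, 0, 0, 0, 0, 0],
    [0, 0, 0, 0, 0, 0],
    [0, 0, 0, 0, 0, 0],
    [0, 0, 0, 0, 0, 0],
    [0, 0, 0, 0, 0, 0],
    [0, 0, 0, 0, 0, 0],
    [0, 0, 0, 0, 0, 0],
    [0, 0, 0, 0, 0, 0],
    [0, 0, 0, 0, 0, 0],
  ],
  gripper=7,
)

```text
t: 27.55
tool_pos: [0.4604, 0.3321, 0.1613]
tool_rot: [-2.213, -2.23, -0.0]
force: [0.1, -0.7, 0.3]
width: 0.0699
grasp_force: 0.0
```

Call:
servo_tool(
  increments=[
    [0, 0, -1, 0, 0, 0],
    [0, 0, -2, 0, 0, 0],
    [0, 0, -2, 0, 0, 0],
    [0, 0, -2, 0, 0, 0],
    [0, 0, -2, 0, 0, 0],
    [0, 0, -2, 0, 0, 0],
    [0, -2, -1, 0, 0, 0],
    [0, -3, 0, 0, 0, 0],
    [-3, -3, 0, 0, 0, 0],
    [-3, -3, 0, 0, 0, 0],
    [-3, 0, 0, 0, 0, 0],
    [-3, 0, 0, 0, 0, 0],
    [-3, 0, 0, 0, 0, 0],
    [-3, 0, 0, 0, 0, 0],
    [-3, 0, 0, 0, 0, 0],
    [-3, 0, 0, 0, 0, 0],
    [0, 0, 0, 0, 0, 0],
    [0, 0, 0, 0, 0, 0],
    [0, 0, 0, 0, 0, 0],
  ],
)

```text
t: 29.13
tool_pos: [0.3535, 0.0925, 0.2819]
tool_rot: [2.213, 2.229, 0.002]
force: [-0.3, -0.3, -0.4]
width: 0.0698
grasp_force: 0.0
```

Run:
```python
from fit import *
P={n:optics.capture(n) for n in("side","top")}
for n,p in P.items(): cv2.imwrite(f"pics/{n}z.png",p["image"])
def red(f,r):
    im=cv2.imread(f).astype(int)[r[1]:r[3],r[0]:r[2]];m=(im[...,2]-np.maximum(im[...,0],im[...,1]))>40
    y,x=np.nonzero(m);return len(x),x.min()+r[0],x.max()+r[0],y.min()+r[1],y.max()+r[1]
for t in"0fz": print(t,red(f"pics/side{t}.png",(290,125,320,145)),red(f"pics/top{t}.png",(208,178,232,202)))
for t in"fz":print(hull(f"pics/side{t}.png",(268,85,335,142)).round(1).tolist())
print(pred(P["side"],(.460,.3323,.076),.0077).round(1).tolist())
for q in("timer","jar","calculator"):print(q,[optics.pinpoint(P["side"],q)[0]["pixel"]])
a=cv2.resize(P["side"]["image"][90:150,265:335],None,fx=8,fy=8,interpolation=cv2.INTER_CUBIC);cv2.imwrite("pics/g6.png",a)
```

```text
0 (49, np.int64(302), np.int64(310), np.int64(133), np.int64(140)) (85, np.int64(213), np.int64(223), np.int64(186), np.int64(193))
f (47, np.int64(302), np.int64(310), np.int64(134), np.int64(140)) (83, np.int64(213), np.int64(223), np.int64(186), np.int64(193))Traceback (most recent call last):
  File "<stdin>", line 7, in <module>
  File "<stdin>", line 6, in red
    return umr_minimum(a, axis, None, out, keepdims, initial, where)
ValueError: zero-size array to reduction operation minimum which has no identity
```

Call:
servo_tool(
  increments=[
    [-3, 0, 0, 0, 0, 0],
    [-3, 0, 0, 0, 0, 0],
    [-3, 0, 0, 0, 0, 0],
    [-3, 0, 0, 0, 0, 0],
    [-3, 0, 0, 0, 0, 0],
    [-3, 0, 0, 0, 0, 0],
    [-3, 0, 0, 0, 0, 0],
    [-3, 0, 0, 0, 0, 0],
    [-3, 0, 0, 0, 0, 0],
    [-3, 0, 0, 0, 0, 0],
    [0, 0, 0, 0, 0, 0],
    [0, 0, 0, 0, 0, 0],
    [0, 0, 0, 0, 0, 0],
  ],
)

```text
t: 30.32
tool_pos: [0.356, -0.2066, 0.281]
tool_rot: [-2.211, -2.231, -0.001]
force: [-0.3, -0.1, 0.1]
width: 0.0705
grasp_force: 0.0
```

Run:
```python
from fit import *
P={n:optics.capture(n) for n in("side","top")}
for n,p in P.items(): cv2.imwrite(f"pics/{n}z.png",p["image"])
def red(f,r):
    im=cv2.imread(f).astype(int)[r[1]:r[3],r[0]:r[2]];m=(im[...,2]-np.maximum(im[...,0],im[...,1]))>40
    y,x=np.nonzero(m);return (len(x),x.min()+r[0],x.max()+r[0],y.min()+r[1],y.max()+r[1]) if len(x) else 0
for t in"0fz": print(t,red(f"pics/side{t}.png",(290,125,320,145)),red(f"pics/top{t}.png",(208,178,232,202)))
for t in"fz":print(hull(f"pics/side{t}.png",(268,85,335,142)).round(1).tolist())
print(pred(P["side"],(.460,.3323,.076),.0077).round(1).tolist())
for q in("timer","jar","calculator","carrier"):print(q,[[x["pixel"] for x in optics.pinpoint(p,q)[:1]] for p in P.values()])
```

```text
0 (49, np.int64(302), np.int64(310), np.int64(133), np.int64(140)) (85, np.int64(213), np.int64(223), np.int64(186), np.int64(193))
f (47, np.int64(302), np.int64(310), np.int64(134), np.int64(140)) (83, np.int64(213), np.int64(223), np.int64(186), np.int64(193))
z 0 (83, np.int64(213), np.int64(223), np.int64(186), np.int64(193))
[[276.8, 103.9], [282.9, 103.2], [299.9, 134.4], [286.6, 134.8]]
[[313.9, 114.4], [319.4, 127.1], [313.6, 123.7]]
[[287.0, 135.4], [321.9, 131.3], [308.2, 100.3], [276.2, 103.6]]
timer [[[295.4, 186.7]], [[277.9, 222.1]]]
jar [[[326.3, 189.1]], [[286.9, 193.1]]]
calculator [[[375.8, 335.7]], [[459.7, 191.9]]]
carrier [[], [[179.8, 190.8]]]
```

```bash
python3 -c "
from rig import order
print(order.close_job())"
```

```text
the job is handed in; nothing more can be done
None
```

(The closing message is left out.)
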